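# Free the sunglasses from under the cactus

### The job

Someone has parked the little cactus on top of the shut sunglasses case: stand it upright on the narrow raised plank instead, open the case, take the folded sunglasses out and stand them, the same way up, squarely along the wooden sloped rest behind its lip (lenses facing either way), then leave the case fully shut. Set the cactus and the sunglasses down gently rather than dropping them, never tip the cactus over, and leave the other things on the table and the candle on the plank where they are.

Things in the scene. Friction and masses are not known exactly. Their poses are not given: they have to be found in the camera images.
- case: Brown hard sunglasses case, grey inside, fixed to the table, 84 (x) x 172 (y) x 50 mm tall shut. Origin: centre of its underside. Lower half: a tray 24 mm tall, 3 mm walls, inner floor 4 mm above the origin. Lid: a hollow shell 26 mm tall, hinged along the far (+x) long edge; the front with the pull tab faces -x. At yaw 0 its axes are the world's.
- lid (a joint): Angle of the case's lid, rad: 0 shut, grows as it opens up and back, stop at 2.65. The hinge is stiff: the lid stays where it is left. At 2.5 the lid lies back, with nothing of it higher than 92 mm over the table.
- lid_tab (a point): Grip point on the lid's pull tab, a metal tongue 24 mm wide (along y), 8 mm thick, sticking out 28 mm from the middle of the lid's front wall; the point is 17 mm out from the wall, mid-thickness. Shut: 34 mm above the table, 101 mm before (-x) and 10 mm above the hinge line; it turns with the lid. Can be pinched across its width from above, fingertips 10 mm below the point, at any angle.
- lid_hinge (a point): Middle of the lid's hinge line, in the case's frame at x = +42 mm, z = 24 mm; the hinge line runs along the case's y.
- cactus: Small round green cactus in a white ceramic pot, one solid loose piece, 0.14 to 0.28 kg. Pot 50 mm in diameter at the foot, 56 mm at the rim, 50 mm tall; the cactus, 42 mm across, reaches 80 mm. Origin: centre of the pot's underside. Starts on top of the shut case.
- glasses: Folded sunglasses, one loose rigid piece, 40 g, black, 142 mm long (y), 34 deep (x, -17 to +17), 37 tall; origin: middle of the underside. Lenses upright at -x, folded temples at +x; it stands on the lens edges and temple tips. At mid-length the nose bridge and the temples (both z 26 to 37 mm) give a 34 mm grip across x. Starts in the shut case, on its floor, long side along the case.
- ledge: Narrow raised plank on two low uprights, fixed: wooden board 240 mm long (its x), 40 mm wide (its y), top surface 100 mm above the origin, which lies on the table under its middle. A small glass candle stands near its +x (far) end.
- rest: Wooden sloped rest, fixed; origin on the table under its middle. Low side towards its -x.
- rest_face: The sloping board of the rest: 90 mm long down the slope (x), 176 mm wide (y), tilted 20 degrees, falling towards its -x. Origin: centre of its upper surface, 45 mm above the table; z is the outward normal, x points uphill. A lip 7 mm thick and 10 mm high runs along the low edge (inner side at x = -38 mm).
- tumbler: Bystander: aluminium tumbler with a clip-on lid, 76 mm across, 141 mm tall, on the coaster. Origin: centre of underside.
- coaster: Bystander: round wooden coaster, 96 mm across, 9 mm thick, under the tumbler. Origin: centre of underside.
- sunscreen: Bystander: white bottle, 48 mm across, 140 mm tall. Origin: centre of underside.
- candle: Bystander: small glass candle, 44 mm across, 42 mm tall (wax to 48 mm), on the plank near its far end. Origin: centre of underside.
- remote: Bystander: flat black remote control, 140 (x) x 42 x 17 mm. Origin: centre of underside.
- balm: Bystander: small white upright stick, 20 mm across, 66 mm tall. Origin: centre of underside.
Things that resemble listed ones, but are neither listed nor needed, are in the scene too. There is more than one size of the cactus; the one meant has the size given above.

How it is judged:
At the end, for the whole second after the job is handed in: Cactus still and upright (0.1 rad) on the plank top (6 mm), within 18 mm across, 110 mm along; sunglasses still, underside on the sloping board (6 mm), within 30 mm along and 35 mm across the slope of its centre, square to 0.25 rad, not tipped over 0.12 rad; lid below 0.08 rad (z of cactus in the frame of ledge between 0.094 and 0.106 m and y of cactus in the frame of ledge between -0.018 and 0.018 m and x of cactus in the frame of ledge between -0.11 and 0.11 m and angle between cactus's own z axis and vertical below 0.1 rad and linear speed of each of cactus, glasses below 0.02 m/s and z of glasses in the frame of rest_face between -0.004 and 0.006 m and x of glasses in the frame of rest_face between -0.03 and 0.03 m and y of glasses in the frame of rest_face between -0.035 and 0.035 m and angle between the z axis of glasses and the z axis of rest_face, either way round below 0.12 rad and angle between the y axis of glasses and the y axis of rest_face, either way round below 0.25 rad and value of joint lid below 0.08 rad); the robot touches nothing.
It fails at once if a bystander was moved (30 mm; the candle 20 mm) (distance of any of coaster, tumbler, sunscreen, remote, balm from where it was at the start of the episode above 0.03 m or distance of candle from where it was at the start of the episode above 0.02 m).
It fails at once if the cactus was tipped over (0.6 rad) (angle between cactus's own z axis and vertical above 0.6 rad).
It fails at once if the cactus was dropped (unheld at over 0.6 m/s, a fall of about 2 cm) (contact force between the fingers and cactus below 0.1 N and linear speed of cactus above 0.6 m/s).
It fails at once if the sunglasses were dropped (unheld at over 0.6 m/s, a fall of about 2 cm) (contact force between the fingers and glasses below 0.1 N and linear speed of glasses above 0.6 m/s).
It also fails if it takes over 72 s, if anything falls off the work surface, if the arm or the gripper's body presses on something with over 40 N, if the wrist force passes 120 N, or if a joint passes its speed limit or range.

### The arm

A 7-joint arm with a two-finger parallel gripper is mounted at the origin on the work surface. World frame = base frame: x ahead of the robot, y to its left, z up, the work surface at z = 0. Lengths are in m, angles in rad, forces in N, time in s.
With the tool pointing down it reaches from about 0.4 to 0.85 m from the base axis. Payload 10.4 kg.
Tool frame: the origin (TCP) lies between the finger pads; the fingertips stand manip.tip_extent ahead of it and the grasp point (between the pads) lies 6 mm ahead of it (manip.tip_extent is the distance from the TCP to the fingertips, in m); z points along the fingers, y is the line along which they close (so a half turn about z gives the same grasp; the last joint's range is limited). The gripper opens to 85 mm and grips with 20 to 120 N. Pads are 22 mm wide; open, the fingers measure 114 mm over their backs; the gripper's body (76 mm by 85 mm) begins 54 mm behind the grasp point. The pads swing forward as they close: fully open they stand 13 mm farther back than shut.
Start: joints at [-1.265, 0.332, -0.065, 1.46, 0.022, 1.35, -0.088], TCP at [0.202, 0.592, 0.256] pointing down, gripper open.
Joint ranges: [-2.6, 2.6], [-0.5, 2.12], [-1.47, 1.34], [0.16, 2.42], [-1.27, 4.41], [0.06, 2.06], [-2.6, 2.6]. Speed limits (rad/s): [2.22, 2.22, 2.79, 2.79, 3.14, 3.14, 3.14].

### API

Orientations are given as a unit quaternion [x, y, z, w].
In Python, from workcell import get_obs, optics, workorder, manip gives the robot as it stands.
- The arm moves only by the tool jog_arm, never from a script. Its argument "increments" is a list of rows, each a list of 7 numbers: the shift along the tool's x, y, z in m, then the turn, a rotation vector about the tool's x, y, z in rad, then the opening, from -1 (shut) to 1 (fully open). A call has 1 to 5 rows; each row is the pose to reach, as a shift and turn from the pose commanded when the call began, along the tool's axes at that moment; what a row does not reach only later rows make up. A row lasts 1/12 s, in which the tool goes at most 41.7 mm and 7.16 degrees, less where a joint would pass 70% of its speed; a pose out of reach is approached as far as the arm can. A call with a gripper value outside its range is refused whole. The fingers move at their own pace and stop on an object; "grip_force" is the grip in N (left out, the last holds). Time passes only in rows, so rows that repeat a pose let the fingers close. It gives the time, the measured TCP pose, the force, the opening and the grip force at its end, in the units of the state.
- get_obs(): the state, without advancing time (a new reading comes with each control period).
- optics.camera(name): name is "scene" or "top" or "wrist"; returns a dict with "color" (480x640x3 uint8, red, green, blue), "depth" (480x640 float32, m along the optical axis (not along the pixel's ray), 0 where there is no reading), "K" (3x3 intrinsics, pixels), "k1" (the pictures are not rectified: a ray, as slopes to the right and down, at radius r is drawn at 1 + k1 r^2 times it, then the intrinsics apply), "R" (3x3) and "t" (3): a world point X has camera coordinates R X + t. Camera axes: x right, y down, z forward; pixel columns grow to the right and rows downward; lengths in m; the calibration is good to about 2 mm. A picture is of the moment at which its call begins.
- workorder.hand_in(): hands the job in; it is judged then, once.
The state is a dict: "clock": time; "joint_pos": joint angles; "joint_velocities": joint speeds; "tau": joint torques, N m; "position": TCP position; "ee_rot": TCP orientation; "ft_force": force on the tool from outside, world axes, zero at the start; "torque": the same for the moment, N m; "grip_width": opening from 0.0 (shut) to 1.0 (fully open); "grasp_force": force on a finger pad.
Only numpy, scipy, OpenCV 4.12 (cv2) and the standard library are available. Lean on these libraries where they do the work, as an engineer would, in place of code of your own. Each camera call takes 0.05 s, during which the arm holds its last target. There are 200 camera calls.

## Working session

There is one attempt and no reset: what is moved stays moved. The work goes in short steps, Python scripts to look and compute and a tool call to move; the robot and the scene stay as the last step left them, time stands still between calls to the robot, and variables do not carry over. Pictures are saved under pics/ and viewed, at most 10 in all, crops included, and the job is handed in when it is done.

Besides the shell and the picture viewer there is one more tool, called after "Request:" as a command line: name --pt "numbers of a row" for each row, then --argument value for the rest. jog_arm: Moves the arm, as the interface text tells. Its arguments: {"type":"object","properties":{"increments":{"type":"array"},"grip_force":{"type":"number"}},"required":["increments"]}

```bash
mkdir -p pics; ls; cat > h.py <<'E'
import numpy as np, cv2
from workcell import get_obs, optics, workorder, manip
from scipy.spatial.transform import Rotation as Rn
def cloud(c):
    v,u=np.mgrid[0:480,0:640]; D=c['depth']; K=c['K']
    xd=(u-K[0,2])/K[0,0]; yd=(v-K[1,2])/K[1,1]; x,y=xd.copy(),yd.copy()
    for _ in range(8):
        s=1+c['k1']*(x*x+y*y); x,y=xd/s,yd/s
    P=np.stack([x*D,y*D,D],-1)
    W=(P-c['t'])@c['R']   # R^T (P-t)
    W[D<=0]=np.nan
    return W
def save(c,n): cv2.imwrite('pics/'+n,c['color'][:,:,::-1])
E
python3 - <<'E'
from h import *
print(manip.tip_extent, get_obs())
for n in ('scene','top'):
    c=optics.camera(n); save(c,n+'0.png'); np.savez(n+'0.npz',**c); print(n,c['K'][0,0],c['k1'],-c['R'].T@c['t'],c['R'][2])
E
```

```text
pics
0.025 {'clock': 0.0, 'joint_pos': array([-1.26457826,  0.33290791, -0.06467745,  1.46100083,  0.02158052,
        1.34986232, -0.08853216]), 'joint_velocities': array([ 9.45161173e-04,  9.55999706e-04,  1.29888587e-04,  6.19766806e-05,
        1.82083837e-03, -1.04680038e-03,  3.81385549e-04]), 'tau': array([ 1.92306114e-03, -6.25464821e+01,  5.03615895e-02, -3.91586781e+01,
        1.62444898e-02,  9.84575890e-03,  2.09952077e-06]), 'position': array([0.20172458, 0.59117669, 0.25546491]), 'ee_rot': array([ 1.63686837e-01,  9.86512072e-01, -7.36077508e-04, -9.31306256e-05]), 'ft_force': array([-0.3477172 ,  0.42614084, -0.1112215 ]), 'torque': array([0.0225055 , 0.02854903, 0.01683294]), 'grasp_force': 0.0, 'grip_width': 0.9975578101708708}
scene 477.99074244108186 0.015460138977045816 [ 0.80844203 -0.34286285  0.76105182] [-0.33198893  0.4070461  -0.85093879]
top 435.7350752882769 -0.03036863952295623 [ 0.38824673 -0.01351613  0.92277049] [ 0.2112499  -0.00690233 -0.97740771]
```

View pics/scene0.png

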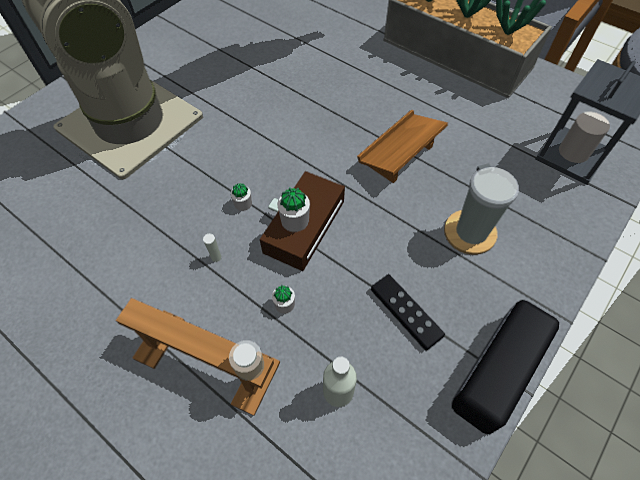

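View pics/top0.png

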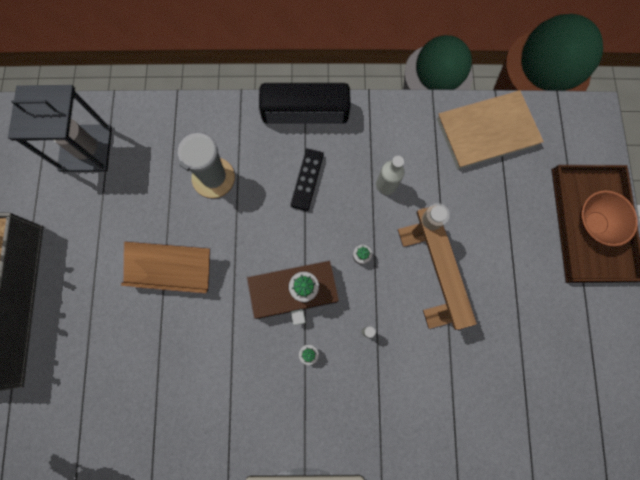

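The scene view shows the case at (303,220) with the large cactus on it at (293,205). The rest is at (402,143), and the plank at (200,340) with the candle at (245,358). Two smaller decoy cacti are at (240,192) and (284,297), and the balm is at (210,247). In the top view, +x is up and +y is left.

```bash
cat > m.py <<'E'
from h import *
def rect(p,lab):
    (cx,cy),(w,h),a=cv2.minAreaRect((p[:,:2]*1000).astype(np.float32))
    if w<h: w,h,a=h,w,a+90
    print(lab,len(p),'c',round(cx,1),round(cy,1),'size',round(w,1),round(h,1),'long axis deg',round((a+90)%180-90,1),'z',np.round(np.percentile(p[:,2],[2,50,98])*1000,1))
def clean(p):  # drop stray points: keep those near main blob
    m=np.median(p,0); return p
for n in ('scene','top'):
    c=dict(np.load(n+'0.npz')); W=cloud(c); hsv=cv2.cvtColor(c['color'],cv2.COLOR_RGB2HSV)
    H,S,V=[hsv[...,i].astype(int) for i in range(3)]; z=W[...,2]
    work=(W[...,0]>.2)&(W[...,0]<.9)&(abs(W[...,1])<.5)
    wood=(H<22)&(S>90)&work
    def blobs(m,lab,minpx=60):
        m=cv2.morphologyEx(m.astype(np.uint8),cv2.MORPH_OPEN,np.ones((3,3)))
        k,L=cv2.connectedComponents(m)
        for i in range(1,k):
            p=W[L==i]
            if len(p)>=minpx: rect(p,n+' '+lab)
    blobs(wood&(z>.094)&(z<.107),'ledge')
    blobs(wood&(z>.044)&(z<.056)&(V<110),'casetop')
    blobs(wood&(z>.012)&(z<.085)&(W[...,1]>.15),'rest')
    blobs((H>60)&(H<90)&(S>100)&work,'green',20)
    blobs((S<50)&(V>120)&(z>.012)&work,'white',20)
    # rest plane
    p=W[wood&(z>.02)&(z<.075)&(W[...,1]>.15)]
    if len(p)>50:
        for _ in range(4):
            A=np.c_[p[:,:2],np.ones(len(p))]; k=np.linalg.lstsq(A,p[:,2],rcond=None)[0]; p=p[abs(A@k-p[:,2])<.004]
        print(n,'plane',k,'tilt',np.degrees(np.arctan(np.hypot(*k[:2]))),'uphill yaw',np.degrees(np.arctan2(k[1],k[0]))); rect(p,'restface')
E
python3 m.py
```

```text
scene ledge 3368 c 494.9 -277.8 size 200.3 40.8 long axis deg 14.5 z [ 97.3  99.9 102.2]
scene ledge 252 c 623.8 -244.5 size 40.8 17.3 long axis deg -79.2 z [ 95.7  99.8 103.1]
scene casetop 2653 c 476.2 25.5 size 174.1 84.1 long axis deg -78.7 z [46.6 50.7 53.2]
scene rest 2843 c 521.7 283.4 size 179.2 90.1 long axis deg 85.1 z [23.3 45.7 61.1]
scene green 156 c 349.2 -9.1 size 25.3 24.3 long axis deg 37.8 z [41.  50.6 57.1]
scene green 423 c 477.9 -1.3 size 39.0 35.3 long axis deg 31.9 z [109.2 123.1 131.3]
scene green 207 c 551.2 -121.0 size 25.4 25.2 long axis deg -48.8 z [41.4 51.2 56.7]
scene white 1378 c 731.0 203.5 size 74.6 71.7 long axis deg 42.6 z [147.  150.7 152.9]
scene white 28 c 361.6 -9.2 size 16.3 6.9 long axis deg 80.7 z [32.7 34.2 37.3]
scene white 149 c 440.5 -5.3 size 86.7 19.3 long axis deg -32.7 z [ 36.6  40.6 102.5]
scene white 138 c 486.6 18.7 size 80.3 24.1 long axis deg -74.0 z [ 97.9 100.2 102.9]
scene white 101 c 391.0 -125.6 size 19.5 18.9 long axis deg 79.2 z [63.4 66.4 68.7]
scene white 70 c 563.7 -119.3 size 28.6 9.5 long axis deg -87.8 z [31.4 35.1 
[... 1255 characters left out ...]
s deg 88.5 z [139.6 145.6 150. ]
top white 79 c 550.7 -109.4 size 35.9 16.8 long axis deg 6.8 z [24.7 34.5 50.3]
top white 158 c 489.0 8.3 size 59.5 27.6 long axis deg -46.9 z [ 97.3 100.1 122. ]
top white 43 c 454.0 5.2 size 22.7 6.6 long axis deg 76.0 z [ 50.5  99.6 103.1]
top white 141 c 421.7 13.2 size 23.8 23.6 long axis deg 11.5 z [34.6 37.5 40.7]
top white 91 c 392.6 -126.0 size 19.3 17.1 long axis deg 89.2 z [60.5 65.8 68.1]
top white 94 c 353.8 -0.4 size 37.7 20.5 long axis deg -33.6 z [31.4 34.5 49.5]
top plane [ 0.35213474 -0.03047427 -0.13089758] tilt 19.466001931701474 uphill yaw -4.946139516487767
restface 3182 c 525.8 282.1 size 176.7 80.5 long axis deg 85.3 z [32.6 46.3 59.8]
```

```bash
cat >> h.py <<'E'
def pose(x,y,z,yaw,tilt_deg=0,axis_az=0):
    a=np.radians(yaw); R=Rn.from_matrix(np.array([[-np.sin(a),np.cos(a),0],[np.cos(a),np.sin(a),0],[0,0,-1]]).T @ np.eye(3)) if 0 else Rn.from_matrix(np.c_[[-np.sin(a),np.cos(a),0],[np.cos(a),np.sin(a),0],[0,0,-1]])
    b=np.radians(axis_az); return np.array([x,y,z])/1000, Rn.from_rotvec(np.radians(tilt_deg)*np.array([np.cos(b),np.sin(b),0]))*R
def plan(*ts, step=5):
    o=get_obs(); p=o['position']; R=Rn.from_quat(o['ee_rot'])
    y=R.as_matrix()[:,1]; print('t',round(o['clock'],2),'p',np.round(p*1000,1),'yaw',round(np.degrees(np.arctan2(y[1],y[0])),1),'F',np.round(o['ft_force'],1),'grip',round(o['grip_width'],3),round(float(o['grasp_force']),1),'q',np.round(o['joint_pos'],2))
    for tp,tR in ts:
        d=np.linalg.norm(tp-p)*1000; rv=(R.inv()*tR); ang=np.degrees(rv.magnitude())
        n=max(1,int(np.ceil(max(d/(41*step),ang/(7*step)))))
        for i in range(n):
            q=p+(tp-p)/(n-i); Q=R*Rn.from_rotvec((R.inv()*tR).as_rotvec()/(n-i))
            print('  call',np.round(R.inv().apply(q-p),4),np.round((R.inv()*Q).as_rotvec(),4)); p,R=q,Q
        print(' --')
E
python3 - <<'E'
from h import *
plan(pose(476.5,-0.6,250,11.4),pose(476.5,-.6,91,11.4),pose(476.5,-.6,170,11.4))
E
```

```text
t 0.1 p [201.7 591.2 255.6] yaw 71.2 F [-0.4 -0.2  0.5] grip 0.999 0.0 q [-1.26  0.33 -0.06  1.46  0.02  1.35 -0.09]
  call [-0.1128 -0.1179  0.0016] [-3.000e-04  2.000e-04  2.608e-01]
  call [-0.1394 -0.0848  0.0015] [-3.000e-04  2.000e-04  2.608e-01]
  call [-0.1565 -0.046   0.0015] [-3.000e-04  2.000e-04  2.608e-01]
  call [-0.1631 -0.0041  0.0014] [-3.000e-04  2.000e-04  2.608e-01]
 --
  call [-0.    -0.     0.159] [-0. -0. -0.]
 --
  call [ 0.     0.    -0.079] [ 0. -0. -0.]
 --
```

Request:
jog_arm --pt "-0.0226 -0.0236 0.0003 0 0 0.052 1" --pt "-0.0451 -0.0472 0.0006 0 0 0.104 1" --pt "-0.0677 -0.0707 0.001 0 0 0.156 1" --pt "-0.0902 -0.0943 0.0013 0 0 0.209 1" --pt "-0.1128 -0.1179 0.0016 0 0 0.261 1"

```text
clock: 0.52
position: [0.2708, 0.4419, 0.2543]
ee_rot: [0.292, 0.956, -0.0, -0.0]
ft_force: [0.3, -0.7, 0.1]
grip_width: 1.002
grasp_force: 0.0
```

Request:
jog_arm --pt "-0.0279 -0.017 0.0003 0 0 0.052 1" --pt "-0.0558 -0.0339 0.0006 0 0 0.104 1" --pt "-0.0836 -0.0509 0.001 0 0 0.156 1" --pt "-0.1115 -0.0678 0.0013 0 0 0.209 1" --pt "-0.1394 -0.0848 0.0015 0 0 0.261 1"

```text
clock: 0.93
position: [0.3395, 0.2939, 0.253]
ee_rot: [0.414, 0.91, -0.0, -0.0]
ft_force: [0.8, -0.2, 0.3]
grip_width: 1.0
grasp_force: 0.0
```

Request:
jog_arm --pt "-0.0313 -0.0092 0.0003 0 0 0.052 1" --pt "-0.0626 -0.0184 0.0006 0 0 0.104 1" --pt "-0.0939 -0.0276 0.001 0 0 0.156 1" --pt "-0.1252 -0.0368 0.0013 0 0 0.209 1" --pt "-0.1565 -0.046 0.0015 0 0 0.261 1"

```text
clock: 1.35
position: [0.408, 0.1459, 0.2515]
ee_rot: [0.529, 0.849, 0.0, -0.0]
ft_force: [1.0, -0.2, 0.7]
grip_width: 0.996
grasp_force: 0.0
```

Request:
jog_arm --pt "-0.0326 -0.0008 0.0003 0 0 0.052 1" --pt "-0.0652 -0.0016 0.0006 0 0 0.104 1" --pt "-0.0979 -0.0025 0.001 0 0 0.156 1" --pt "-0.1305 -0.0033 0.0013 0 0 0.209 1" --pt "-0.1631 -0.0041 0.0015 0 0 0.261 1"

```text
clock: 1.77
position: [0.4766, -0.0022, 0.2501]
ee_rot: [0.635, 0.773, 0.0, -0.0]
ft_force: [0.1, 0.0, 0.5]
grip_width: 1.0
grasp_force: 0.0
```

```bash
python3 - <<'E'
from h import *
plan(pose(476.5,-0.6,91,11.4))
E
```

```text
t 1.77 p [476.6  -2.2 250.1] yaw 11.2 F [0.1 0.  0.5] grip 1.0 0.0 q [-0.64 -0.02  0.55  1.87  0.01  1.28  0.1 ]
  call [0.0015 0.0002 0.1591] [ 0.0001 -0.0002 -0.0036]
 --
```

Request:
jog_arm --pt "0.0015 0 0.035 0 0 0 1" --pt "0.0015 0 0.07 0 0 0 1" --pt "0.0015 0 0.105 0 0 0 1" --pt "0.0015 0 0.135 0 0 0 1" --pt "0.0015 0 0.159 0 0 0 1"

```text
clock: 2.18
position: [0.4748, 0.0007, 0.0888]
ee_rot: [0.634, 0.773, -0.001, -0.001]
ft_force: [0.9, -0.9, 0.1]
grip_width: 0.998
grasp_force: 0.0
```

Request:
jog_arm --pt "0 0 0 0 0 0 0.5" --pt "0 0 0 0 0 0 0.3" --pt "0 0 0 0 0 0 -0.2" --pt "0 0 0 0 0 0 -1" --pt "0 0 0 0 0 0 -1" --grip_force 40

```text
clock: 2.6
position: [0.477, 0.0013, 0.0926]
ee_rot: [0.634, 0.774, 0.001, 0.001]
ft_force: [-0.2, 0.2, 1.3]
grip_width: 0.634
grasp_force: 42.4
```

Request:
jog_arm --pt "0 0 0 0 0 0 -1" --pt "0 0 0 0 0 0 -1" --pt "0 0 0 0 0 0 -1" --pt "0 0 0 0 0 0 -1" --pt "0 0 0 0 0 0 -1"

```text
clock: 3.02
position: [0.4771, 0.0012, 0.0925]
ee_rot: [0.634, 0.774, 0.001, 0.001]
ft_force: [-0.7, 0.2, 7.5]
grip_width: 0.627
grasp_force: 42.8
```

```bash
python3 - <<'E'
from h import *
# ledge frame: centre (514.2,-272.7), yaw 14.7; cactus target x=-45
a=np.radians(14.7); t=np.array([514.2,-272.7])-45*np.array([np.cos(a),np.sin(a)]); print(t)
o=get_obs(); z0=o['position'][2]*1000
plan(pose(476.5,-.6,190,14.7),pose(*t,195,14.7),pose(*t,z0+51.5,14.7))
E
```

```text
[ 470.67295113 -284.11910751]
t 3.02 p [477.1   1.2  92.5] yaw 11.4 F [-0.7  0.2  7.5] grip 0.627 42.8 q [-0.61  0.19  0.55  2.05 -0.12  0.93  0.21]
  call [-0.0016 -0.0007 -0.0975] [ 0.0024 -0.0004 -0.0584]
 --
  call [-0.1364 -0.0388 -0.0025] [0. 0. 0.]
  call [-0.1364 -0.0388 -0.0025] [0. 0. 0.]
 --
  call [-0.    -0.     0.051] [ 0. -0. -0.]
 --
```

Request:
jog_arm --pt "0 0 -0.008 0 0 -0.01 -1" --pt "0 0 -0.03 0 0 -0.02 -1" --pt "-0.001 0 -0.055 0 0 -0.03 -1" --pt "-0.001 0 -0.08 0 0 -0.045 -1" --pt "-0.0016 0 -0.0975 0 0 -0.058 -1"

```text
clock: 3.43
position: [0.4768, -0.0008, 0.1914]
ee_rot: [0.611, 0.792, 0.001, 0.001]
ft_force: [0.6, 0.2, -2.2]
grip_width: 0.627
grasp_force: 42.7
```

Request:
jog_arm --pt "-0.018 -0.005 -0.001 0 0 0 -1" --pt "-0.046 -0.013 -0.001 0 0 0 -1" --pt "-0.076 -0.0215 -0.002 0 0 0 -1" --pt "-0.106 -0.03 -0.002 0 0 0 -1" --pt "-0.1364 -0.0388 -0.0025 0 0 0 -1"

```text
clock: 3.85
position: [0.4731, -0.1436, 0.1919]
ee_rot: [0.611, 0.792, 0.0, 0.0]
ft_force: [0.5, 0.3, -1.6]
grip_width: 0.632
grasp_force: 42.7
```

Request:
jog_arm --pt "-0.03 -0.0085 -0.001 0 0 0 -1" --pt "-0.06 -0.017 -0.001 0 0 0 -1" --pt "-0.09 -0.0255 -0.002 0 0 0 -1" --pt "-0.118 -0.0335 -0.002 0 0 0 -1" --pt "-0.1364 -0.0388 -0.0025 0 0 0 -1"

```text
clock: 4.27
position: [0.4695, -0.2871, 0.1944]
ee_rot: [0.612, 0.791, -0.0, 0.0]
ft_force: [0.1, -0.5, -1.0]
grip_width: 0.632
grasp_force: 42.7
```

Request:
jog_arm --pt "0 0 0 0 0 0 -1" --pt "0 0 0 0 0 0 -1"

```text
clock: 4.43
position: [0.4698, -0.2852, 0.194]
ee_rot: [0.612, 0.791, -0.0, -0.0]
ft_force: [-1.2, 0.7, -1.1]
grip_width: 0.628
grasp_force: 42.7
```

```bash
python3 - <<'E'
from h import *
t=(470.7,-284.1)
plan(pose(*t,144,14.7))
for n in ('scene','top'):
    c=optics.camera(n); W=cloud(c); hsv=cv2.cvtColor(c['color'],cv2.COLOR_RGB2HSV)
    near=(np.hypot(W[...,0]-.4707,W[...,1]+.284)<.06)
    g=near&(hsv[...,0]>60)&(hsv[...,0]<90)&(hsv[...,1]>100); w=near&(hsv[...,1]<40)&(hsv[...,2]>140)&(W[...,2]>.12)
    for m in (g,w):
        p=W[m]*1000; print(n,len(p),p.size and np.round([p.mean(0),p.min(0),p.max(0)],0).tolist())
    cr=c['color'][:,:]; 
    if n=='scene': save({'color':cr[230:450,60:320]},'s1.png')
E
```

```text
t 4.43 p [ 469.8 -285.2  194. ] yaw 14.5 F [-1.2  0.7 -1.1] grip 0.628 42.7 q [-0.22  0.26  0.8   1.78 -0.2   1.19  0.89]
  call [0.0009 0.0011 0.05  ] [-0.0004  0.0002 -0.0027]
 --
scene 228 [[480.0, -298.0, 228.0], [446.0, -321.0, 202.0], [529.0, -278.0, 337.0]]
scene 4303 [[497.0, -262.0, 533.0], [440.0, -322.0, 183.0], [529.0, -226.0, 576.0]]
top 216 [[466.0, -271.0, 233.0], [417.0, -287.0, 210.0], [488.0, -247.0, 335.0]]
top 3419 [[469.0, -263.0, 546.0], [411.0, -305.0, 197.0], [514.0, -224.0, 587.0]]
```

View pics/s1.png

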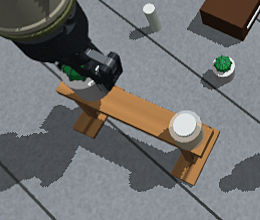

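Request:
jog_arm --pt "0.001 0 0.012 0 0 0 -1" --pt "0.002 0 0.025 0 0 0 -1" --pt "0.0025 0 0.037 0 0 0 -1" --pt "0.0025 0 0.044 0 0 0 -1" --pt "0.0025 0 0.048 0 0 0 -1"

```text
clock: 4.95
position: [0.4693, -0.2808, 0.1441]
ee_rot: [0.611, 0.792, -0.0, -0.001]
ft_force: [0.2, -0.4, -0.5]
grip_width: 0.629
grasp_force: 42.7
```

Request:
jog_arm --pt "0 0 0.0005 0 0 0 -1" --pt "0 0 0.001 0 0 0 -1" --pt "0 0 0.0015 0 0 0 -1" --pt "0 0 0.0015 0 0 0 -1"

```text
clock: 5.28
position: [0.47, -0.2819, 0.1445]
ee_rot: [0.611, 0.792, 0.0, 0.0]
ft_force: [-0.3, 0.2, -1.1]
grip_width: 0.634
grasp_force: 42.7
```

Request:
jog_arm --pt "0 0 0.0007 0 0 0 -1" --pt "0 0 0.0015 0 0 0 -1" --pt "0 0 0.0015 0 0 0 -1" --pt "0 0 0.0015 0 0 0 -1"

```text
clock: 5.62
position: [0.4698, -0.2817, 0.1427]
ee_rot: [0.611, 0.792, 0.0, 0.0]
ft_force: [0.4, 0.3, -0.6]
grip_width: 0.632
grasp_force: 42.7
```

Request:
jog_arm --pt "0 0 0.0005 0 0 0 -1" --pt "0 0 0.001 0 0 0 -1" --pt "0 0 0.001 0 0 0 -1" --pt "0 0 0.001 0 0 0 -1"

```text
clock: 5.95
position: [0.4698, -0.2818, 0.1426]
ee_rot: [0.611, 0.792, 0.0, -0.0]
ft_force: [-4.3, 3.1, 10.7]
grip_width: 0.63
grasp_force: 43.5
```

Request:
jog_arm --pt "0 0 0.0005 0 0 0 -1" --pt "0 0 0.001 0 0 0 -1" --pt "0 0 0.001 0 0 0 -1" --pt "0 0 0.001 0 0 0 -1"

```text
clock: 6.28
position: [0.4699, -0.2818, 0.1425]
ee_rot: [0.611, 0.792, 0.001, -0.0]
ft_force: [-8.3, 5.4, 22.9]
grip_width: 0.635
grasp_force: 44.3
```

Request:
jog_arm --pt "0 0 -0.001 0 0 0 -1" --pt "0 0 -0.0018 0 0 0 -1" --pt "0 0 -0.0018 0 0 0 -1" --grip_force 20

```text
clock: 6.53
position: [0.4699, -0.2818, 0.1427]
ee_rot: [0.611, 0.792, 0.0, 0.0]
ft_force: [-1.3, 0.7, 4.7]
grip_width: 0.628
grasp_force: 43.1
```

Request:
jog_arm --pt "0 0 0 0 0 0 0.28" --pt "0 0 0 0 0 0 0.36" --pt "0 0 0 0 0 0 0.6" --pt "0 0 0 0 0 0 0.9" --pt "0 0 0 0 0 0 1"

```text
clock: 6.95
position: [0.4698, -0.2817, 0.1424]
ee_rot: [0.611, 0.792, -0.0, -0.0]
ft_force: [-0.5, -0.0, -0.5]
grip_width: 0.999
grasp_force: 0.0
```

Request:
jog_arm --pt "0 0 0 0 0 0 1" --pt "0 0 -0.02 0 0 0 1" --pt "0 0 -0.05 0 0 0 1" --pt "0 0 -0.08 0 0 0 1" --pt "0 0 -0.11 0 0 0 1"

```text
clock: 7.37
position: [0.4694, -0.2818, 0.2537]
ee_rot: [0.611, 0.791, -0.0, -0.0]
ft_force: [0.8, -0.4, -0.6]
grip_width: 1.002
grasp_force: 0.0
```

```bash
python3 - <<'E'
from h import *
plan(pose(455,-130,230,-40),pose(419.3,12.8,120,-78.6),pose(419.3,12.8,49,-78.6))
for th in np.radians(np.arange(8,129,8)):
    a=np.radians(174.35); print(round(np.degrees(th)),np.round([.1015*(np.cos(a-th)-np.cos(a)),-.1015*(np.sin(a-th)-np.sin(a))],4))
E
```

```text
t 7.37 p [ 469.4 -281.8  253.7] yaw 14.6 F [ 0.8 -0.4 -0.6] grip 1.002 0.0 q [-0.26  0.19  0.82  1.71 -0.15  1.3   0.84]
  call [0.0752 0.0122 0.0119] [-3.000e-04  0.000e+00  4.769e-01]
  call [ 0.0725 -0.0237  0.0119] [-3.000e-04  0.000e+00  4.769e-01]
 --
  call [ 0.0432 -0.0596  0.055 ] [0.     0.     0.3368]
  call [ 0.0211 -0.0705  0.055 ] [0.     0.     0.3368]
 --
  call [-0.     0.     0.071] [ 0. -0. -0.]
 --
8 [ 0.0024 -0.014 ]
16 [ 0.0067 -0.0275]
24 [ 0.0128 -0.0402]
32 [ 0.0206 -0.052 ]
40 [ 0.0301 -0.0626]
48 [ 0.0408 -0.0718]
56 [ 0.0528 -0.0793]
64 [ 0.0657 -0.0852]
72 [ 0.0793 -0.0892]
80 [ 0.0933 -0.0912]
88 [ 0.1075 -0.0913]
96 [ 0.1215 -0.0894]
104 [ 0.1351 -0.0856]
112 [ 0.1481 -0.0799]
120 [ 0.1602 -0.0725]
128 [ 0.1711 -0.0634]
```

Request:
jog_arm --pt "0.015 0.0024 0.002 0 0 0.095 1" --pt "0.03 0.005 0.005 0 0 0.19 0.5" --pt "0.045 0.0073 0.007 0 0 0.286 0.2" --pt "0.06 0.0098 0.01 0 0 0.38 0.2" --pt "0.0752 0.0122 0.0119 0 0 0.477 0.2"

```text
clock: 7.78
position: [0.4623, -0.2052, 0.2404]
ee_rot: [0.782, 0.623, 0.0, -0.0]
ft_force: [0.1, 0.7, 0.3]
grip_width: 0.604
grasp_force: 0.0
```

Request:
jog_arm --pt "0.0145 -0.0047 0.002 0 0 0.095 0.2" --pt "0.029 -0.0095 0.005 0 0 0.19 0.2" --pt "0.0435 -0.0142 0.007 0 0 0.286 0.2" --pt "0.058 -0.019 0.01 0 0 0.38 0.2" --pt "0.0725 -0.0237 0.0119 0 0 0.477 0.2"

```text
clock: 8.2
position: [0.4551, -0.1293, 0.2285]
ee_rot: [0.907, 0.421, 0.0, -0.0]
ft_force: [-0.6, 1.2, -0.2]
grip_width: 0.601
grasp_force: 0.0
```

Request:
jog_arm --pt "0.0086 -0.012 0.011 0 0 0.067 0.2" --pt "0.0172 -0.0238 0.022 0 0 0.135 0.2" --pt "0.026 -0.0358 0.033 0 0 0.202 0.2" --pt "0.0346 -0.0477 0.044 0 0 0.27 0.2" --pt "0.0432 -0.0596 0.055 0 0 0.337 0.2"

```text
clock: 8.62
position: [0.4371, -0.0579, 0.1733]
ee_rot: [0.965, 0.263, 0.0, -0.0]
ft_force: [0.9, 0.4, -0.1]
grip_width: 0.6
grasp_force: 0.0
```

Request:
jog_arm --pt "0.0042 -0.0141 0.011 0 0 0.067 0.2" --pt "0.0084 -0.0282 0.022 0 0 0.135 0.2" --pt "0.0127 -0.0423 0.033 0 0 0.202 0.2" --pt "0.0169 -0.0564 0.044 0 0 0.27 0.2" --pt "0.0211 -0.0705 0.055 0 0 0.337 0.2"

```text
clock: 9.03
position: [0.4193, 0.0134, 0.1183]
ee_rot: [0.995, 0.097, 0.0, -0.0]
ft_force: [0.8, -0.0, -1.0]
grip_width: 0.599
grasp_force: 0.0
```

Request:
jog_arm --pt "0 0 0 0 0 0 0.2"

```text
clock: 9.12
position: [0.4179, 0.0149, 0.117]
ee_rot: [0.995, 0.099, -0.001, -0.0]
ft_force: [-0.7, 0.7, 0.3]
grip_width: 0.6
grasp_force: 0.0
```

```bash
python3 - <<'E'
from h import *
plan(pose(419.3,12.8,49,-78.6))
c=optics.camera('wrist'); save(c,'w1.png'); W=cloud(c)
c2=optics.camera('scene'); save(c2,'s2.png')
E
```

```text
t 9.12 p [417.9  14.9 117. ] yaw -78.7 F [-0.7  0.7  0.3] grip 0.6 0.0 q [-0.69 -0.01  0.55  2.16  0.    0.99 -1.51]
  call [0.0011 0.0024 0.068 ] [-0.0003  0.0028 -0.0011]
 --
```

View pics/s2.png

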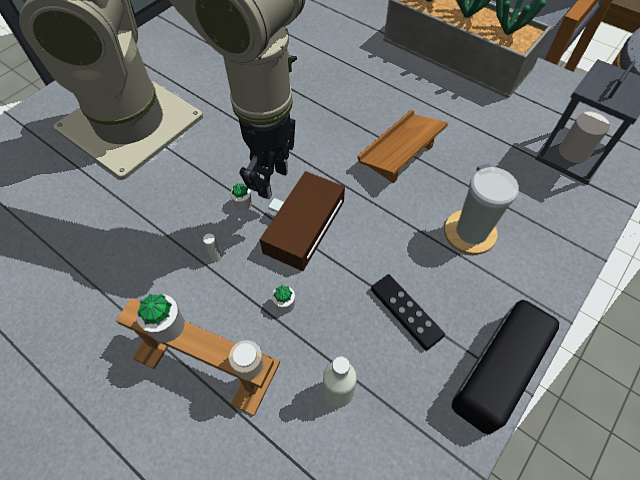

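View pics/w1.png

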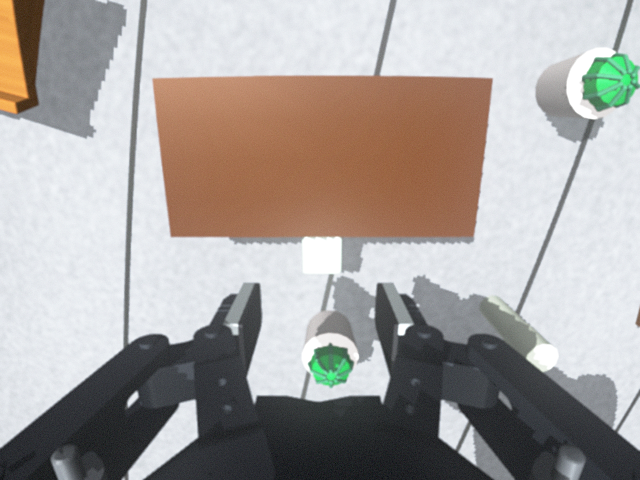

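The scene view shows the large cactus upright on the plank at (158,315). In the wrist view the tab is centred between the fingers at (322,255). Next I descend and pinch it.

Request:
jog_arm --pt "0.001 0.002 0.02 0 0.003 0 0.2" --pt "0.001 0.002 0.04 0 0.003 0 0.2" --pt "0.001 0.002 0.058 0 0.003 0 0.2" --pt "0.001 0.002 0.068 0 0.003 0 0.2" --pt "0.001 0.002 0.068 0 0.003 0 0"

```text
clock: 9.63
position: [0.4203, 0.0102, 0.0496]
ee_rot: [0.995, 0.099, 0.0, 0.0]
ft_force: [-0.4, -0.1, -0.6]
grip_width: 0.499
grasp_force: 0.0
```

Request:
jog_arm --pt "0 0 0 0 0 0 -0.3" --pt "0 0 0 0 0 0 -1" --pt "0 0 0 0 0 0 -1" --pt "0 0 0 0 0 0 -1" --grip_force 35

```text
clock: 9.97
position: [0.4209, 0.0128, 0.0518]
ee_rot: [0.995, 0.1, 0.002, -0.002]
ft_force: [-4.8, 9.0, 1.8]
grip_width: 0.267
grasp_force: 37.9
```

Request:
jog_arm --pt "0.001 0 -0.007 0 0 0 -1" --pt "0.0024 0 -0.014 0 0 0 -1" --pt "0.0045 0 -0.021 0 0 0 -1" --pt "0.0067 0 -0.0275 0 0 0 -1" --pt "0.0067 0 -0.0275 0 0 0 -1"

```text
clock: 10.38
position: [0.429, 0.0145, 0.0805]
ee_rot: [0.995, 0.1, 0.003, -0.002]
ft_force: [2.7, 9.8, -4.2]
grip_width: 0.268
grasp_force: 36.4
```

```bash
python3 - <<'E'
from h import *
plan()
E
```

```text
t 10.38 p [429.   14.5  80.5] yaw -78.5 F [ 2.7  9.8 -4.2] grip 0.268 36.4 q [-0.67  0.09  0.56  2.18 -0.06  0.89 -1.45]
```

Request:
jog_arm --pt "0.0061 0 -0.0127 0 0 0 -1" --pt "0.0139 0 -0.0245 0 0 0 -1" --pt "0.0234 0 -0.0351 0 0 0 -1" --pt "0.0341 0 -0.0443 0 0 0 -1" --pt "0.0461 0 -0.0518 0 0 0 -1"

```text
clock: 10.8
position: [0.4726, 0.0233, 0.1316]
ee_rot: [0.995, 0.1, 0.002, -0.002]
ft_force: [0.3, 7.4, -10.4]
grip_width: 0.266
grasp_force: 34.7
```

Request:
jog_arm --pt "0.0129 0 -0.0059 0 0 0 -1" --pt "0.0265 0 -0.0099 0 0 0 -1" --pt "0.0405 0 -0.0119 0 0 0 -1" --pt "0.0547 0 -0.012 0 0 0 -1" --pt "0.0687 0 -0.0101 0 0 0 -1"

```text
clock: 11.22
position: [0.5403, 0.037, 0.1421]
ee_rot: [0.995, 0.1, 0.002, -0.002]
ft_force: [-4.0, 5.5, 0.9]
grip_width: 0.256
grasp_force: 34.3
```

Request:
jog_arm --pt "0.0136 0 0.0038 0 0 0 -1" --pt "0.0266 0 0.0095 0 0 0 -1" --pt "0.0387 0 0.0169 0 0 0 -1" --pt "0.0496 0 0.026 0 0 0 -1" --pt "0.0496 0 0.026 0 0 0 -1"

```text
clock: 11.63
position: [0.5935, 0.0477, 0.1176]
ee_rot: [0.995, 0.101, 0.006, -0.001]
ft_force: [7.1, 7.6, 10.6]
grip_width: 0.226
grasp_force: 33.8
```

```bash
python3 - <<'E'
from h import *
plan()
c=optics.camera('top'); save({'color':c['color'][120:420,150:550]},'t2.png')
E
```

```text
t 11.63 p [593.5  47.7 117.6] yaw -78.4 F [ 7.1  7.6 10.6] grip 0.226 33.8 q [-0.59  0.41  0.54  1.74 -0.24  1.05 -1.34]
```

View pics/t2.png

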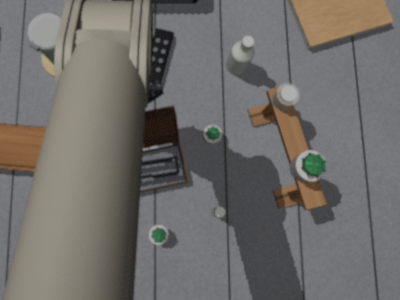

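The top view shows the lid laid back and the glasses in the tray at about (158,170) in the crop. I'll release the tab, back off and measure the glasses.

Request:
jog_arm --pt "0 0 0 0 0 0 0" --pt "0 0 0 0 0 0 0.3" --pt "0 0 -0.02 0 0 0 0.3" --pt "0 0 -0.06 0 0 0 0.3" --pt "0 0 -0.1 0 0 0 0.3"

```text
clock: 12.1
position: [0.5868, 0.044, 0.2153]
ee_rot: [0.995, 0.099, -0.0, 0.0]
ft_force: [1.9, 0.3, 0.2]
grip_width: 0.647
grasp_force: 0.0
```

```bash
python3 - <<'E'
from h import *
plan(pose(477,24.5,240,11.4))
E
```

```text
t 12.1 p [586.8  44.  215.3] yaw -78.6 F [1.9 0.3 0.2] grip 0.647 0.0 q [-0.63  0.3   0.58  1.65 -0.17  1.25 -1.39]
  call [-0.0372 -0.0008 -0.0082] [ 1.000e-04  2.000e-04 -5.239e-01]
  call [-0.0318 -0.0193 -0.0082] [ 1.000e-04  2.000e-04 -5.239e-01]
  call [-0.0178 -0.0326 -0.0082] [ 1.000e-04  2.000e-04 -5.239e-01]
 --
```

Request:
jog_arm --pt "-0.0074 0 -0.0016 0 0 -0.105 0.3" --pt "-0.015 0 -0.0032 0 0 -0.21 0.3" --pt "-0.0223 0 -0.005 0 0 -0.314 0.3" --pt "-0.03 0 -0.0066 0 0 -0.419 0.3" --pt "-0.0372 -0.0008 -0.0082 0 0 -0.524 0.3"

```text
clock: 12.52
position: [0.5508, 0.0373, 0.2233]
ee_rot: [0.935, 0.356, 0.001, 0.0]
ft_force: [-0.2, 0.6, 0.7]
grip_width: 0.653
grasp_force: 0.0
```

Request:
jog_arm --pt "-0.0064 -0.004 -0.0016 0 0 -0.105 0.3" --pt "-0.0127 -0.0077 -0.0032 0 0 -0.21 0.3" --pt "-0.019 -0.0116 -0.005 0 0 -0.314 0.3" --pt "-0.0254 -0.0154 -0.0066 0 0 -0.419 0.3" --pt "-0.0318 -0.0193 -0.0082 0 0 -0.524 0.3"

```text
clock: 12.93
position: [0.5141, 0.0309, 0.2313]
ee_rot: [0.811, 0.586, 0.001, 0.001]
ft_force: [-0.2, 0.4, 0.9]
grip_width: 0.652
grasp_force: 0.0
```

Request:
jog_arm --pt "-0.0036 -0.0065 -0.0016 0 0 -0.105 0.3" --pt "-0.007 -0.013 -0.0032 0 0 -0.21 0.3" --pt "-0.0107 -0.02 -0.005 0 0 -0.314 0.3" --pt "-0.0142 -0.026 -0.0066 0 0 -0.419 0.3" --pt "-0.0178 -0.0326 -0.0082 0 0 -0.524 0.3"

```text
clock: 13.35
position: [0.4776, 0.0244, 0.2393]
ee_rot: [0.631, 0.776, 0.001, 0.001]
ft_force: [-0.0, 0.2, 1.0]
grip_width: 0.65
grasp_force: 0.0
```

Request:
jog_arm --pt "0 0 0 0 0 0 0.3" --pt "0 0 0 0 0 0 0.3"

```text
clock: 13.52
position: [0.4782, 0.0248, 0.2393]
ee_rot: [0.634, 0.773, 0.002, 0.001]
ft_force: [-0.3, 0.7, 0.5]
grip_width: 0.649
grasp_force: 0.0
```

```bash
cat > g.py <<'E'
from h import *
plan()
a=np.radians(11.4); ex=np.array([np.cos(a),np.sin(a)]); ey=np.array([-ex[1],ex[0]])
for n in ('wrist','scene'):
    c=optics.camera(n); save(c,n+'3.png'); W=cloud(c)*1000
    q=W[...,:2]-[476.7,24.5]; X=q@ex; Y=q@ey; z=W[...,2]; V=c['color'].max(-1)
    m=(abs(X)<38)&(abs(Y)<82)&(z>8)&(z<60)
    p=np.stack([X[m],Y[m],z[m]],-1)
    print(n,m.sum(),'V pct',np.percentile(V[m],[5,25,50,75,95]))
    for lo,hi in ((8,20),(20,33),(33,38),(38,44),(44,60)):
        s=p[(p[:,2]>lo)&(p[:,2]<=hi)]
        if len(s)>5: print(lo,hi,len(s),np.round(np.percentile(s,[1,25,50,75,99],axis=0)[:,:2],1).tolist())
E
python3 g.py
```

```text
t 13.52 p [478.2  24.8 239.3] yaw 11.3 F [-0.3  0.7  0.5] grip 0.649 0.0 q [-0.57 -0.    0.43  1.88 -0.    1.26  0.05]
wrist 2739 V pct [ 70.   76.   82.   97.  142.1]
8 20 169 [[-18.4, -75.7], [-13.8, -48.3], [37.9, -12.9], [38.0, 34.5], [38.0, 58.3]]
20 33 116 [[-20.0, -79.8], [-6.0, -66.8], [9.5, -23.3], [37.9, 14.5], [38.0, 68.3]]
33 38 135 [[-17.9, -68.0], [-6.9, -67.0], [5.9, -28.2], [10.1, 22.3], [14.1, 69.2]]
38 44 2319 [[-21.5, -72.6], [-14.9, -36.0], [6.7, 3.9], [11.4, 41.2], [17.4, 68.7]]
scene 1125 V pct [ 1. 16. 30. 41. 76.]
8 20 167 [[-27.3, -67.7], [-16.7, -44.3], [-13.7, 4.1], [12.2, 42.0], [21.5, 66.9]]
20 33 217 [[-21.7, -81.6], [-16.7, -47.3], [-13.4, -12.8], [12.5, 40.9], [18.0, 65.0]]
33 38 158 [[-18.6, -72.5], [-12.9, -47.9], [5.9, -4.4], [13.7, 41.3], [18.2, 68.2]]
38 44 572 [[-21.1, -72.4], [-14.5, -45.3], [6.2, -6.6], [11.9, 34.2], [18.0, 69.2]]
44 60 11 [[-17.5, -67.7], [-13.6, -38.0], [11.4, -9.6], [12.2, 18.7], [14.7, 61.9]]
```

View pics/wrist3.png

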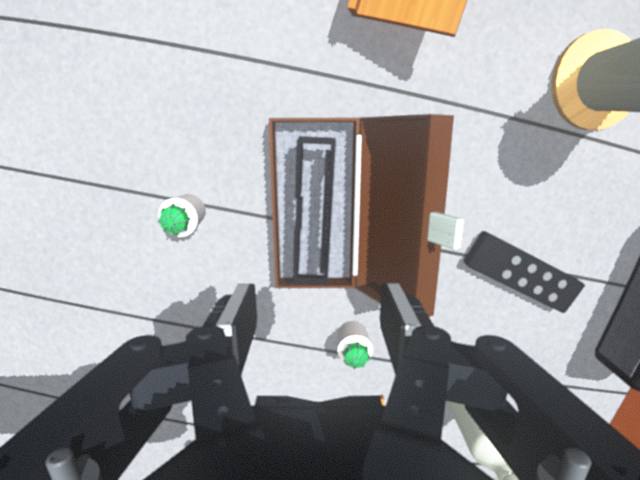

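The wrist view shows the glasses standing in the tray at about (315,207), slightly turned, with the lid held back.

```bash
cat > g2.py <<'E'
from h import *
a=np.radians(11.4); ex=np.array([np.cos(a),np.sin(a)]); ey=np.array([-ex[1],ex[0]])
for n in ('wrist','scene'):
    c=optics.camera(n); W=cloud(c)*1000
    q=W[...,:2]-[476.7,24.5]; X=q@ex; Y=q@ey; z=W[...,2]
    m=(abs(X)<34)&(abs(Y)<80)&(z>37)&(z<46)
    m=cv2.morphologyEx(m.astype(np.uint8),cv2.MORPH_CLOSE,np.ones((3,3)))
    k,L,st,_=cv2.connectedComponentsWithStats(m); i=1+st[1:,4].argmax()
    p=W[(L==i)&(z>37)&(z<46)]; print(n,len(p),cv2.minAreaRect(p[:,:2].astype(np.float32)), p[:,2].mean())
E
python3 g2.py
```

```text
wrist 2352 ((474.8532409667969, 21.96782684326172), (35.02935028076172, 142.73916625976562), 8.607259750366211) 40.421571265553375
scene 624 ((475.1264953613281, 23.01744842529297), (35.82593536376953, 143.7574920654297), 8.712023735046387) 40.764256625820124
```

```bash
python3 - <<'E'
from h import *
T=lambda d: pose(489.6-d*.342*.9964,285.6+d*.342*.0845,83+d*.94,-4.85,-20,85.15)
print(T(0)[1].as_matrix())
plan(pose(475,22.5,110,8.65),pose(475,22.5,50,8.65),pose(475,22.5,200,8.65),T(60),T(10))
E
```

```text
[[ 8.45474154e-02  9.36328011e-01  3.40795526e-01]
 [ 9.96419457e-01 -7.94485824e-02 -2.89169191e-02]
 [ 8.32667268e-17  3.42020143e-01 -9.39692621e-01]]
t 13.72 p [478.5  25.1 238.8] yaw 11.3 F [ 0.3  0.3 -0.2] grip 0.654 0.0 q [-0.57  0.    0.43  1.88 -0.    1.26  0.05]
  call [-0.0018 -0.0043  0.1288] [0.0029 0.     0.0469]
 --
  call [-0.    0.    0.06] [-0. -0.  0.]
 --
  call [ 0.    0.   -0.15] [0. 0. 0.]
 --
  call [0.1314 0.017  0.0303] [-0.1737 -0.0206  0.1166]
  call [ 0.1327 -0.0036  0.0287] [-0.1737 -0.0206  0.1166]
 --
  call [ 0.   -0.    0.05] [0. 0. 0.]
 --
```

Request:
jog_arm --pt "-0.001 -0.001 0.03 0.003 0 0.012 0.08" --pt "-0.001 -0.002 0.06 0.003 0 0.024 0.08" --pt "-0.0018 -0.0035 0.09 0.003 0 0.047 0.08" --pt "-0.0018 -0.0043 0.115 0.003 0 0.047 0.08" --pt "-0.0018 -0.0043 0.129 0.003 0 0.047 0.08"

```text
clock: 14.13
position: [0.4734, 0.0222, 0.1069]
ee_rot: [0.652, 0.758, -0.002, -0.001]
ft_force: [-0.9, 0.4, 0.2]
grip_width: 0.537
grasp_force: 0.0
```

```bash
python3 - <<'E'
from h import *
plan(pose(475,22.5,50,8.65))
E
```

```text
t 14.13 p [473.4  22.2 106.9] yaw 8.7 F [-0.9  0.4  0.2] grip 0.537 0.0 q [-0.55  0.15  0.44  2.04 -0.08  0.97  0.08]
  call [0.     0.0019 0.0569] [-0.0036  0.0006  0.0002]
 --
```

Request:
jog_arm --pt "0 0 0.02 0 0 0 0.08" --pt "0 0 0.04 0 0 0 0.08" --pt "0 0 0.053 0 0 0 0.08" --pt "0 0 0.06 0 0 0 0.08" --pt "0 0 0.06 0 0 0 0.08"

```text
clock: 14.55
position: [0.474, 0.0224, 0.0485]
ee_rot: [0.651, 0.759, -0.001, -0.001]
ft_force: [0.7, 0.6, -0.6]
grip_width: 0.54
grasp_force: 0.0
```

Request:
jog_arm --pt "0 0 0 0 0 0 0" --pt "0 0 0 0 0 0 -0.1" --pt "0 0 0 0 0 0 -0.3" --pt "0 0 0 0 0 0 -1" --pt "0 0 0 0 0 0 -1" --grip_force 25

```text
clock: 14.97
position: [0.4756, 0.0227, 0.0509]
ee_rot: [0.651, 0.759, 0.001, 0.0]
ft_force: [-1.3, -0.4, 6.3]
grip_width: 0.387
grasp_force: 26.2
```

Request:
jog_arm --pt "0 0 0 0 0 0 -1" --pt "0 0 0 0 0 0 -1"

```text
clock: 15.13
position: [0.4756, 0.0227, 0.0508]
ee_rot: [0.651, 0.759, 0.001, 0.0]
ft_force: [-0.1, 0.1, 6.5]
grip_width: 0.39
grasp_force: 26.2
```

```bash
python3 - <<'E'
from h import *
plan()
E
```

```text
t 15.13 p [475.6  22.7  50.8] yaw 8.8 F [-0.1  0.1  6.5] grip 0.39 26.2 q [-0.53  0.25  0.43  2.08 -0.14  0.84  0.13]
```

Request:
jog_arm --pt "0 0 -0.01 0 0 0 -1" --pt "0 0 -0.04 0 0 0 -1" --pt "0 0 -0.08 0 0 0 -1" --pt "0 0 -0.12 0 0 0 -1" --pt "0 0 -0.15 0 0 0 -1"

```text
clock: 15.55
position: [0.4751, 0.0222, 0.2038]
ee_rot: [0.651, 0.759, 0.001, 0.001]
ft_force: [1.3, -0.1, -0.1]
grip_width: 0.39
grasp_force: 25.4
```

Request:
jog_arm --pt "0.0263 0.0034 0.006 -0.035 -0.004 0.0233 -1" --pt "0.0526 0.0068 0.012 -0.07 -0.008 0.0466 -1" --pt "0.0788 0.0102 0.018 -0.104 -0.012 0.07 -1" --pt "0.105 0.0136 0.024 -0.139 -0.016 0.093 -1" --pt "0.1314 0.017 0.0303 -0.1737 -0.0206 0.1166 -1"

```text
clock: 15.97
position: [0.4715, 0.1561, 0.1705]
ee_rot: [0.692, 0.716, 0.061, 0.065]
ft_force: [0.2, -1.2, -0.4]
grip_width: 0.392
grasp_force: 25.4
```

Request:
jog_arm --pt "0.0265 -0.0007 0.006 -0.035 -0.004 0.0233 -1" --pt "0.053 -0.0014 0.0115 -0.07 -0.008 0.0466 -1" --pt "0.0796 -0.0022 0.017 -0.104 -0.012 0.07 -1" --pt "0.1062 -0.003 0.023 -0.139 -0.016 0.093 -1" --pt "0.1327 -0.0036 0.0287 -0.1737 -0.0206 0.1166 -1"

```text
clock: 16.38
position: [0.4683, 0.2887, 0.1402]
ee_rot: [0.725, 0.666, 0.119, 0.128]
ft_force: [1.3, 0.2, -0.9]
grip_width: 0.396
grasp_force: 25.4
```

Request:
jog_arm --pt "0 0 0 0 0 0 -1" --pt "0 0 0 0 0 0 -1" --pt "0 0 0 0 0 0 -1"

```text
clock: 16.63
position: [0.4685, 0.2868, 0.1398]
ee_rot: [0.725, 0.667, 0.117, 0.128]
ft_force: [1.0, -0.6, 0.2]
grip_width: 0.391
grasp_force: 25.4
```

```bash
cat > r.py <<'E'
from h import *
T=lambda d: pose(489.6-d*.342*.9964,285.6+d*.342*.0845,83+d*.94,-4.85,-20,85.15)
if __name__=='__main__':
    plan(T(10))
    c=optics.camera('wrist'); save(c,'wrist4.png')
    c=optics.camera('scene'); i=cv2.resize(c['color'][60:240,280:520],None,fx=2.5,fy=2.5); save({'color':i},'s4.png')
E
python3 r.py
```

```text
t 16.63 p [468.5 286.8 139.8] yaw -4.7 F [ 1.  -0.6  0.2] grip 0.391 25.4 q [-0.92  0.11  0.15  2.03  0.35  0.8  -1.08]
  call [0.0005 0.0004 0.0506] [-0.     -0.0003  0.0018]
 --
```

View pics/s4.png

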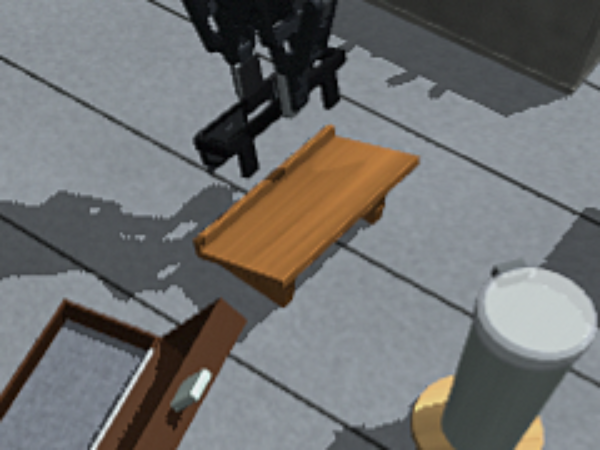

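The crop shows the glasses held level above the rest, parallel to its lip. I'll shift 4 mm uphill for clearance and lower them.

Request:
jog_arm --pt "0 0.001 0.012 0 0 0 -1" --pt "0 0.003 0.026 0 0 0 -1" --pt "0 0.004 0.038 0 0 0 -1" --pt "0 0.004 0.046 0 0 0 -1" --pt "0 0.004 0.05 0 0 0 -1"

```text
clock: 17.15
position: [0.4896, 0.2844, 0.0931]
ee_rot: [0.725, 0.666, 0.117, 0.128]
ft_force: [-0.2, -0.9, -0.4]
grip_width: 0.393
grasp_force: 25.4
```

Request:
jog_arm --pt "0 0 0.002 0 0 0 -1" --pt "0 0 0.004 0 0 0 -1" --pt "0 0 0.006 0 0 0 -1" --pt "0 0 0.007 0 0 0 -1" --pt "0 0 0.007 0 0 0 -1"

```text
clock: 17.57
position: [0.4916, 0.2855, 0.0873]
ee_rot: [0.725, 0.667, 0.118, 0.128]
ft_force: [-1.0, -0.6, -0.5]
grip_width: 0.392
grasp_force: 25.4
```

Request:
jog_arm --pt "0 0 0.0007 0 0 0 -1" --pt "0 0 0.0015 0 0 0 -1" --pt "0 0 0.0015 0 0 0 -1" --pt "0 0 0.0015 0 0 0 -1"

```text
clock: 17.9
position: [0.492, 0.2855, 0.0857]
ee_rot: [0.725, 0.667, 0.118, 0.128]
ft_force: [-0.2, -0.9, -0.9]
grip_width: 0.39
grasp_force: 25.4
```

```bash
python3 - <<'E'
from r import *
plan(T(0))
E
```

```text
t 17.9 p [492.  285.5  85.7] yaw -4.7 F [-0.2 -0.9 -0.9] grip 0.39 25.4 q [-0.9   0.23  0.16  2.03  0.35  0.67 -1.08]
  call [-0.0001 -0.0032  0.0017] [-0.0001 -0.0007  0.0019]
 --
```

Request:
jog_arm --pt "0 0 0.0005 0 0 0 -1" --pt "0 0 0.001 0 0 0 -1" --pt "0 0 0.001 0 0 0 -1"

```text
clock: 18.15
position: [0.4924, 0.2854, 0.0847]
ee_rot: [0.725, 0.667, 0.118, 0.128]
ft_force: [0.1, -0.1, 0.6]
grip_width: 0.395
grasp_force: 25.4
```

Request:
jog_arm --pt "0 0 0.0005 0 0 0 -1" --pt "0 0 0.001 0 0 0 -1" --pt "0 0 0.001 0 0 0 -1"

```text
clock: 18.4
position: [0.4925, 0.2855, 0.0844]
ee_rot: [0.725, 0.667, 0.118, 0.128]
ft_force: [-8.4, -2.8, 12.0]
grip_width: 0.388
grasp_force: 26.8
```

Request:
jog_arm --pt "0 0 -0.0006 0 0 0 -1" --pt "0 0 -0.0006 0 0 0 -0.2" --pt "0 0 -0.0006 0 0 0 -0.15" --pt "0 0 -0.0006 0 0 0 -0.05" --pt "0 0 -0.0006 0 0 0 0.1"

```text
clock: 18.82
position: [0.4926, 0.2854, 0.0843]
ee_rot: [0.725, 0.667, 0.118, 0.128]
ft_force: [-0.6, 0.5, -0.6]
grip_width: 0.552
grasp_force: 0.0
```

Request:
jog_arm --pt "0 0 0 0 0 0 0.2" --pt "0 0 0 0 0 0 0.25" --pt "0 0 -0.01 0 0 0 0.25" --pt "0 0 -0.04 0 0 0 0.25" --pt "0 0 -0.08 0 0 0 0.25"

```text
clock: 19.23
position: [0.464, 0.2861, 0.1585]
ee_rot: [0.725, 0.667, 0.115, 0.128]
ft_force: [0.1, 1.3, 0.4]
grip_width: 0.628
grasp_force: 0.0
```

```bash
python3 - <<'E'
from r import *
plan()
c=optics.camera('wrist'); save(c,'wrist5.png')
for n in ('wrist','scene'):
    if n=='scene': c=optics.camera(n)
    W=cloud(c)*1000; u=np.array([.9964,-.0845]); t=np.radians(20)
    F=np.c_[np.r_[np.cos(t)*u,np.sin(t)],[.0845,.9964,0],np.r_[-np.sin(t)*u,np.cos(t)]]
    q=(W-[522.5,282.8,45])@F; m=(abs(q[...,0])<45)&(abs(q[...,1])<85)&(q[...,2]>31)&(q[...,2]<48)&(c['color'].max(-1)<150)
    p=q[m]; print(n,len(p), cv2.minAreaRect(p[:,:2].astype(np.float32)) if len(p)>5 else '', p[:,2].mean())
    b=(abs(q[...,0])<30)&(abs(q[...,1])<80)&(abs(q[...,2])<6); print('board z',np.median(q[b][:,2]))
    A=np.c_[p[:,:2],np.ones(len(p))]; print(np.linalg.lstsq(A,p[:,2],rcond=None)[0])
E
```

```text
t 19.23 p [464.  286.1 158.5] yaw -4.7 F [0.1 1.3 0.4] grip 0.628 0.0 q [-0.93  0.08  0.14  2.02  0.34  0.85 -1.07]
wrist 5015 ((-15.166454315185547, -0.649017333984375), (35.04890441894531, 141.70628356933594), 0.16742831468582153) 36.59301708272446
board z 0.5653853351295222
[-1.25297484e-02  4.13803529e-03  3.64108514e+01]
scene 585 ((-14.010859489440918, -0.17694091796875), (144.43763732910156, 36.987457275390625), 89.7019271850586) 35.97730819279011
board z 1.258371625806456
[-5.22152652e-03  2.25219226e-03  3.59237515e+01]
```

View pics/wrist5.png

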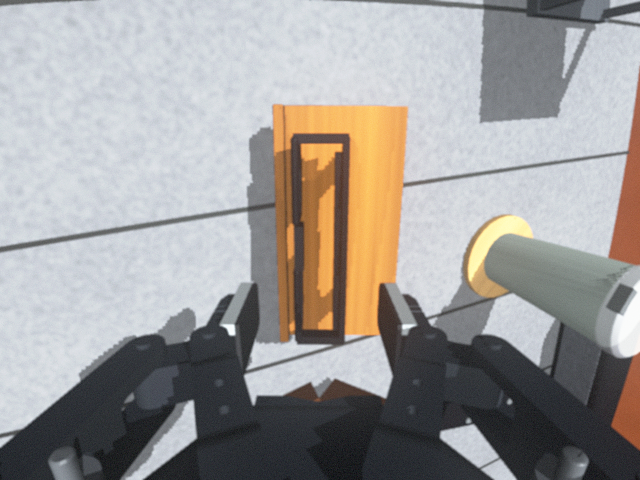

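The wrist view shows the glasses behind the lip at about (320,240), square to it. They measure x −14.5 mm, y about 0, and level to within 1°. Next I locate the tab so I can close the lid.

```bash
python3 - <<'E'
from h import *
ex=np.array([np.cos(np.radians(11.4)),np.sin(np.radians(11.4))]); ey=np.array([-ex[1],ex[0]])
for n in ('scene','top'):
    c=optics.camera(n); W=cloud(c)*1000; q=W[...,:2]-[517.9,32.8]; X=q@ex; Y=q@ey; z=W[...,2]-24
    hsv=cv2.cvtColor(c['color'],cv2.COLOR_RGB2HSV)
    m=(hsv[...,1]<70)&(abs(Y)<16)&(X>20)&(X<130)&(z>30)&(z<110)
    p=np.stack([X[m],Y[m],z[m]],-1); print(n,len(p),np.round(np.percentile(p,[2,50,98],axis=0),1).tolist() if len(p) else '')
    m=(hsv[...,0]<20)&(hsv[...,1]>80)&(abs(Y)<80)&(X>2)&(X<120)&(z>5)&(z<110)
    p=np.stack([X[m],Y[m],z[m]],-1); print('lid',len(p),np.round(np.percentile(p,[2,50,98],axis=0),1).tolist() if len(p) else '', np.round(p[p[:,2].argsort()[-30:]].mean(0),1))
plan(pose(560,70,220,-78.6))
E
```

```text
scene 146 [[49.6, -11.3, 62.1], [60.0, -3.5, 86.6], [67.7, 11.9, 93.7]]
lid 1064 [[41.7, -77.4, 59.1], [52.3, -15.5, 66.7], [64.2, 76.6, 73.5]] [44.1 -7.2 74.3]
top 168 [[49.4, -12.7, 59.3], [58.5, -0.2, 82.3], [68.5, 12.1, 92.2]]
lid 1567 [[32.5, -76.9, 6.1], [46.0, 0.1, 31.8], [62.7, 76.7, 72.1]] [45.3 -4.  73.2]
t 19.43 p [465.3 288.4 161.4] yaw -4.8 F [-0.1 -0.3 -0.4] grip 0.623 0.0 q [-0.93  0.08  0.14  2.02  0.34  0.84 -1.07]
  call [-0.0699  0.0419 -0.0057] [ 0.0996 -0.0761  0.4251]
  call [-0.047   0.0665 -0.0066] [ 0.0996 -0.0761  0.4251]
  call [-0.0162  0.0793 -0.0116] [ 0.0996 -0.0761  0.4251]
 --
```

```bash
python3 - <<'E'
from h import *
plan(pose(577,44.8,200,-78.6),pose(577,44.8,121,-78.6))
b=np.radians(53.35); prev=(0,0)
for k,th in enumerate(np.arange(113,-9,-8)):
    a=np.radians(174.35-max(th,0)); d=(.1015*(np.cos(a)-np.cos(b)),-.1015*(np.sin(a)-np.sin(b)))
    print(th,np.round(np.subtract(d,prev),4)); prev=d if k%5==4 else prev
E
```

```text
t 19.43 p [465.3 288.4 161.4] yaw -4.8 F [-0.1 -0.3 -0.4] grip 0.623 0.0 q [-0.93  0.08  0.14  2.02  0.34  0.84 -1.07]
  call [-0.0778  0.0456  0.0028] [ 0.0996 -0.0761  0.4251]
  call [-0.0519  0.0738  0.0017] [ 0.0996 -0.0761  0.4251]
  call [-0.0169  0.0886 -0.0038] [ 0.0996 -0.0761  0.4251]
 --
  call [-0.     0.     0.079] [ 0. -0.  0.]
 --
113 [-0.0119 -0.0076]
105 [-0.0248 -0.0135]
97 [-0.0384 -0.0176]
89 [-0.0524 -0.0197]
81 [-0.0665 -0.0199]
73 [-0.014   0.0018]
65 [-0.0277  0.0056]
57 [-0.0407  0.0112]
49 [-0.0528  0.0185]
41 [-0.0637  0.0275]
33 [-0.0096  0.0104]
25 [-0.0176  0.0221]
17 [-0.024   0.0347]
9 [-0.0285  0.0481]
1 [-0.0311  0.0621]
-7 [-0.0002  0.0018]
```

Request:
jog_arm --pt "-0.0156 0.009 -0.004 0.02 -0.015 0.085 0.2" --pt "-0.0311 0.018 -0.004 0.04 -0.03 0.17 0.2" --pt "-0.0467 0.0274 -0.002 0.06 -0.046 0.255 0.2" --pt "-0.0622 0.0365 0 0.08 -0.061 0.34 0.2" --pt "-0.0778 0.0456 0.0028 0.0996 -0.0761 0.4251 0.2"

```text
clock: 19.85
position: [0.5024, 0.2054, 0.1719]
ee_rot: [0.859, 0.497, 0.08, 0.089]
ft_force: [1.0, -0.5, 0.1]
grip_width: 0.599
grasp_force: 0.0
```

Request:
jog_arm --pt "-0.0104 0.0148 0 0.02 -0.015 0.085 0.2" --pt "-0.0208 0.0295 0.001 0.04 -0.03 0.17 0.2" --pt "-0.0311 0.0443 0.001 0.06 -0.046 0.255 0.2" --pt "-0.0415 0.059 0.001 0.08 -0.061 0.34 0.2" --pt "-0.0519 0.0738 0.0017 0.0996 -0.0761 0.4251 0.2"

```text
clock: 20.27
position: [0.5395, 0.1242, 0.1848]
ee_rot: [0.951, 0.304, 0.04, 0.046]
ft_force: [-0.6, 0.5, -0.6]
grip_width: 0.601
grasp_force: 0.0
```

Request:
jog_arm --pt "-0.0034 0.0177 -0.001 0.02 -0.015 0.085 0.2" --pt "-0.0068 0.0354 -0.0015 0.04 -0.03 0.17 0.2" --pt "-0.0101 0.0532 -0.002 0.06 -0.046 0.255 0.2" --pt "-0.0135 0.0709 -0.003 0.08 -0.061 0.34 0.2" --pt "-0.0169 0.0886 -0.0038 0.0996 -0.0761 0.4251 0.2"

```text
clock: 20.68
position: [0.5767, 0.043, 0.1976]
ee_rot: [0.995, 0.097, -0.002, 0.001]
ft_force: [0.3, 0.4, 0.8]
grip_width: 0.6
grasp_force: 0.0
```

Request:
jog_arm --pt "0 0 0 0 0 0 0.2" --pt "0 0 0 0 0 0 0.2"

```text
clock: 20.85
position: [0.5768, 0.0424, 0.1975]
ee_rot: [0.995, 0.098, -0.002, 0.002]
ft_force: [0.2, 0.8, 0.2]
grip_width: 0.6
grasp_force: 0.0
```

```bash
python3 - <<'E'
from h import *
plan(pose(577,44.8,121,-78.6))
E
```

```text
t 20.85 p [576.8  42.4 197.5] yaw -78.8 F [0.2 0.8 0.2] grip 0.6 0.0 q [-0.55  0.28  0.47  1.69 -0.13  1.21 -1.42]
  call [ 0.001  -0.0026  0.0765] [ 0.0031  0.0041 -0.0029]
 --
```

Request:
jog_arm --pt "0.001 -0.0026 0.025 0.003 0.004 -0.003 0.2" --pt "0.001 -0.0026 0.05 0.003 0.004 -0.003 0.2" --pt "0.001 -0.0026 0.068 0.003 0.004 -0.003 0.2" --pt "0.001 -0.0026 0.0765 0.003 0.004 -0.003 0.2" --pt "0.001 -0.0026 0.0765 0.003 0.004 -0.003 0"

```text
clock: 21.27
position: [0.5754, 0.0474, 0.1197]
ee_rot: [0.995, 0.102, -0.001, -0.0]
ft_force: [0.1, 0.0, 0.2]
grip_width: 0.501
grasp_force: 0.0
```

Request:
jog_arm --pt "0 0 0 0 0 0 -0.3" --pt "0 0 0 0 0 0 -1" --pt "0 0 0 0 0 0 -1" --pt "0 0 0 0 0 0 -1" --grip_force 35

```text
clock: 21.6
position: [0.5777, 0.0451, 0.1231]
ee_rot: [0.995, 0.1, 0.001, 0.0]
ft_force: [0.4, -5.8, -2.5]
grip_width: 0.268
grasp_force: 37.4
```

Request:
jog_arm --pt "-0.0119 0 -0.0076 0 0 0 -1" --pt "-0.0248 0 -0.0135 0 0 0 -1" --pt "-0.0384 0 -0.0176 0 0 0 -1" --pt "-0.0524 0 -0.0197 0 0 0 -1" --pt "-0.0665 0 -0.0199 0 0 0 -1"

```text
clock: 22.02
position: [0.5135, 0.0321, 0.1441]
ee_rot: [0.995, 0.1, 0.004, -0.0]
ft_force: [4.6, -5.0, 0.0]
grip_width: 0.268
grasp_force: 36.4
```

```bash
python3 - <<'E'
from h import *
plan()
E
```

```text
t 22.02 p [513.5  32.1 144.1] yaw -78.5 F [ 4.6 -5.   0. ] grip 0.268 36.4 q [-0.58  0.19  0.47  1.92 -0.1   1.05 -1.44]
```

Request:
jog_arm --pt "-0.014 0 0.0018 0 0 0 -1" --pt "-0.0277 0 0.0056 0 0 0 -1" --pt "-0.0407 0 0.0112 0 0 0 -1" --pt "-0.0528 0 0.0185 0 0 0 -1" --pt "-0.0637 0 0.0275 0 0 0 -1"

```text
clock: 22.43
position: [0.4512, 0.0195, 0.1175]
ee_rot: [0.995, 0.1, 0.003, -0.001]
ft_force: [-7.2, -7.5, 17.4]
grip_width: 0.269
grasp_force: 41.7
```

Request:
jog_arm --pt "-0.0096 0 0.0104 0 0 0 -1" --pt "-0.0176 0 0.0221 0 0 0 -1" --pt "-0.024 0 0.0347 0 0 0 -1" --pt "-0.0285 0 0.0481 0 0 0 -1" --pt "-0.0311 0 0.059 0 0 0 -1"

```text
clock: 22.85
position: [0.4179, 0.0128, 0.0553]
ee_rot: [0.995, 0.1, -0.0, -0.0]
ft_force: [-9.0, -7.9, 8.1]
grip_width: 0.266
grasp_force: 54.4
```

Request:
jog_arm --pt "0 0 0.002 0 0 0 -1" --pt "0 0 0.004 0 0 0 -1" --pt "0 0 0.004 0 0 0 -1"

```text
clock: 23.1
position: [0.4174, 0.0127, 0.0511]
ee_rot: [0.995, 0.1, -0.001, -0.0]
ft_force: [-10.8, -9.1, 7.4]
grip_width: 0.265
grasp_force: 55.5
```

```bash
python3 - <<'E'
from h import *
plan()
E
```

```text
t 23.1 p [417.4  12.7  51.1] yaw -78.6 F [-10.8  -9.1   7.4] grip 0.265 55.5 q [-0.58  0.13  0.46  2.21 -0.08  0.82 -1.44]
```

Request:
jog_arm --pt "0.001 0 0.002 0 0 0 -1" --pt "0.001 0 0.004 0 0 0 -1" --pt "0.001 0 0.004 0 0 0 -1"

```text
clock: 23.35
position: [0.4172, 0.0126, 0.0467]
ee_rot: [0.995, 0.1, -0.003, -0.0]
ft_force: [-15.2, -10.4, 8.4]
grip_width: 0.269
grasp_force: 56.9
```

Request:
jog_arm --pt "0.001 0 0 0 0 0 -0.3" --pt "0.001 0 0 0 0 0 0" --pt "0.001 0 0 0 0 0 0.2" --pt "0.001 0 -0.03 0 0 0 0.2" --pt "0.001 0 -0.07 0 0 0 0.2"

```text
clock: 23.77
position: [0.4195, 0.0145, 0.1164]
ee_rot: [0.995, 0.101, -0.001, 0.0]
ft_force: [0.7, 0.3, -0.2]
grip_width: 0.601
grasp_force: 0.0
```

```bash
cat > lid.py <<'E'
from h import *
ex=np.array([np.cos(np.radians(11.4)),np.sin(np.radians(11.4))]); ey=np.array([-ex[1],ex[0]])
plan(pose(447,18.4,110,-78.6))
for n in ('scene','wrist','top'):
    c=optics.camera(n); W=cloud(c)*1000; q=W[...,:2]-[476.7,24.5]; X=q@ex; Y=q@ey; z=W[...,2]
    hsv=cv2.cvtColor(c['color'],cv2.COLOR_RGB2HSV)
    m=(hsv[...,0]<20)&(hsv[...,1]>90)&(abs(Y)<80)&(abs(X)<40)&(z>40)&(z<75)
    if m.sum()>50: print(n,m.sum(),'slope rad',round(-np.polyfit(X[m],z[m],1)[0],4),'mid z',z[m].mean())
    save(c,n+'6.png')
E
python3 lid.py
```

```text
t 23.77 p [419.5  14.5 116.4] yaw -78.4 F [ 0.7  0.3 -0.2] grip 0.601 0.0 q [-0.6   0.    0.47  2.16 -0.    0.98 -1.51]
  call [0.0277 0.0017 0.0063] [0.0004 0.0029 0.0028]
 --
scene 3319 slope rad 0.1169 mid z 55.652703648882564
wrist 42922 slope rad 0.1183 mid z 55.10482168719253
```

Request:
jog_arm --pt "0.01 0 0 0 0 0 -0.5" --pt "0.02 0.001 0 0 0 0 -1" --pt "0.0277 0.0017 0.006 0 0 0 -1" --pt "0.0277 0.0017 0.006 0 0 0 -1" --pt "0.0277 0.0017 0.015 0 0 0 -1"

```text
clock: 24.33
position: [0.4491, 0.0188, 0.1026]
ee_rot: [0.995, 0.101, 0.001, -0.001]
ft_force: [0.7, 0.1, -0.4]
grip_width: -0.005
grasp_force: 0.0
```

Request:
jog_arm --pt "0 0 0.006 0 0 0 -1" --pt "0 0 0.012 0 0 0 -1" --pt "0 0 0.016 0 0 0 -1" --pt "0 0 0.02 0 0 0 -1" --pt "0 0 0.024 0 0 0 -1"

```text
clock: 24.75
position: [0.4484, 0.0187, 0.0778]
ee_rot: [0.995, 0.1, 0.001, -0.001]
ft_force: [-1.1, 0.8, 0.4]
grip_width: -0.001
grasp_force: 0.2
```

Request:
jog_arm --pt "0 0 0.001 0 0 0 -1" --pt "0 0 0.002 0 0 0 -1" --pt "0 0 0.002 0 0 0 -1"

```text
clock: 25.0
position: [0.4486, 0.0187, 0.0761]
ee_rot: [0.995, 0.1, 0.001, -0.001]
ft_force: [0.2, 0.0, -0.6]
grip_width: -0.001
grasp_force: 0.0
```

Request:
jog_arm --pt "0 0 0.001 0 0 0 -1" --pt "0 0 0.002 0 0 0 -1" --pt "0 0 0.002 0 0 0 -1"

```text
clock: 25.25
position: [0.4488, 0.0187, 0.0749]
ee_rot: [0.995, 0.1, 0.001, -0.001]
ft_force: [-3.0, -1.0, 11.7]
grip_width: -0.0
grasp_force: 5.5
```

Request:
jog_arm --pt "0 0 0.001 0 0 0 -1" --pt "0 0 0.002 0 0 0 -1" --pt "0 0 0.002 0 0 0 -1"

```text
clock: 25.5
position: [0.4489, 0.0187, 0.0744]
ee_rot: [0.995, 0.1, 0.001, -0.001]
ft_force: [-15.7, -2.5, 40.6]
grip_width: 0.002
grasp_force: 20.0
```

```bash
python3 lid.py
```

```text
t 25.5 p [448.9  18.7  74.4] yaw -78.5 F [-15.7  -2.5  40.6] grip 0.002 20.0 q [-0.58  0.15  0.47  2.13 -0.09  0.88 -1.43]
  call [-0.0019 -0.0002 -0.0356] [-0.0025 -0.0014  0.0019]
 --
scene 2991 slope rad -0.0048 mid z 50.648127920309804
wrist 61155 slope rad -0.0047 mid z 50.07316488347028
top 151 slope rad -0.0103 mid z 49.753188072470735
```

Lid is shut. I'll lift clear and check everything once more before handing in.

Request:
jog_arm --pt "0 0 -0.01 0 0 0 -1" --pt "0 0 -0.04 0 0 0 -1" --pt "0 0 -0.08 0 0 0 -1" --pt "0 0 -0.12 0 0 0 -1" --pt "0 0 -0.16 0 0 0 -1"

```text
clock: 26.07
position: [0.448, 0.0182, 0.2342]
ee_rot: [0.995, 0.1, 0.001, -0.001]
ft_force: [1.3, 0.5, 0.4]
grip_width: -0.002
grasp_force: 0.0
```

Request:
jog_arm --pt "-0.03 0 -0.01 0 0 0 -1" --pt "-0.05 0 -0.02 0 0 0 -1" --pt "-0.05 0 -0.02 0 0 0 -1" --pt "-0.05 0 -0.02 0 0 0 -1"

```text
clock: 26.4
position: [0.3994, 0.0085, 0.2528]
ee_rot: [0.995, 0.101, 0.002, -0.001]
ft_force: [0.6, 0.4, -0.1]
grip_width: 0.002
grasp_force: 0.0
```

```bash
python3 lid.py; python3 - <<'E'
from h import *
c=optics.camera('scene'); W=cloud(c)*1000; hsv=cv2.cvtColor(c['color'],cv2.COLOR_RGB2HSV); save(c,'s7.png')
g=(hsv[...,0]>60)&(hsv[...,0]<90)&(hsv[...,1]>100)&(np.hypot(W[...,0]-470,W[...,1]+284)<60); p=W[g]
a=np.radians(14.7); d=p[:,:2].mean(0)-[514.2,-272.7]
print('cactus ledge xy',d@[np.cos(a),np.sin(a)],d@[-np.sin(a),np.cos(a)],'z',p[:,2].min(),p[:,2].max())
E
```

```text
t 26.4 p [399.4   8.5 252.8] yaw -78.5 F [ 0.6  0.4 -0.1] grip 0.002 0.0 q [-0.62 -0.23  0.43  2.03  0.09  1.31 -1.6 ]
  call [0.0481 0.0002 0.143 ] [-0.0022 -0.0041  0.0025]
 --
scene 3217 slope rad -0.0008 mid z 50.78057146603335
wrist 16531 slope rad -0.0006 mid z 50.23025376296396
cactus ledge xy -39.22426529734716 0.843516563503492 z 149.7141548410359 182.50294976987874
```

View pics/s7.png

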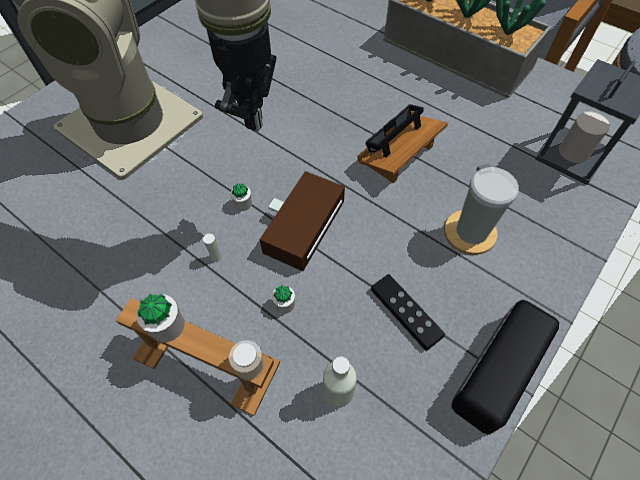

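The final view shows the cactus upright on the plank at (158,315), the glasses standing on the rest at (395,130) and the case shut at (303,220). The bystanders haven't moved and the arm is clear.

```bash
python3 -c "
from workcell import workorder
print(workorder.hand_in())"
```

```text
the job is handed in; nothing more can be done
None
```

I handed the job in at about 26.5 s (limit 72 s), with no verdict returned: the cactus is upright on the plank, the sunglasses are square on the rest behind its lip, the case is fully shut, and the other things look unmoved in the final view.

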